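Turn the tabbed leaf of the cob reference book

ROBOT

A 6-joint arm with a two-finger parallel gripper is mounted at the origin on the work surface. World frame = base frame: x ahead of the robot, y to its left, z up, the work surface at z = 0. Lengths are in m, angles in rad, forces in N, time in s.
With the tool pointing down it reaches from about 0.375 to 0.9 m from the base axis. Payload 3.1 kg.
Tool frame: the origin (TCP) lies at the very end of the fingers, on their centre line; the grasp point (between the pads) lies 19 mm behind it; z points along the fingers, y is the direction in which the jaws open and shut (so a half turn about z gives the same grasp; the last joint's range is limited). The gripper opens to 85 mm and grips with 20 to 120 N. Pads are 22 mm wide; open, the fingers measure 114 mm over their backs; the gripper's body (76 mm by 85 mm) begins 54 mm behind the grasp point. The pads swing forward as they close: fully open they stand 13 mm farther back than shut.
Start: joints at [-1.347, 0.527, 1.433, -0, 1.181, -0.178], TCP at [0.244, -0.575, 0.231] pointing down, gripper open.
Joint ranges: [-3.08, 3.08], [-0.75, 2.2], [0.22, 2.44], [-1.43, 4.57], [0, 2.65], [-2.85, 2.85]. Speed limits (rad/s): [2.79, 2.79, 3.14, 3.14, 3.14, 3.14].

INTERFACE

Orientations are given as a unit quaternion [x, y, z, w].
In Python, from station import manip gives the robot as it stands. The module is installed in compiled form; this text tells all that it offers.
- The arm moves only by the tool send_rows, never from a script. Its argument "commands" is a list of rows, each an object with "delta_pos": the shift along the world's x, y, z in cm, a list of three; "yaw": the turn about the world's z in rad. A call has 1 to 10 rows; each row shifts and turns the pose as measured when the row begins; what a row does not reach is not made up. A row lasts 1/8 s, in which the tool goes at most 62.5 mm and 10.7 degrees, less where a joint would pass 70% of its speed; a pose out of reach is approached as far as the arm can. A call is refused whole if a number of a shift passes 6.25 or a number of a turn 0.188, either way. A call with a gripper value outside its range is refused whole. "grip" is the closure, from -1 (fully open) to 1 (shut), set as the call begins (left out, the last holds). The fingers move at their own pace and stop on an object; "force" is the grip in N (left out, the last holds). Time passes only in rows, so rows that do not move let the fingers close. It gives the time, the measured TCP pose, the force and the opening at its end, in the units of the state.
- manip.sense(): the state, without advancing time (a new reading comes with each control period).
- manip.snapshot(name): name is "scene" or "top"; returns the picture (384x512x3 uint8, blue, green, red); there is no depth.
- manip.get_calibration(name): a dict with "fx", "fy", "cx", "cy" (pixels), "world_to_cam" (4x4, takes a point from world to camera coordinates). Camera axes: x right, y down, z forward; pixel columns grow to the right and rows downward; lengths in m; the calibration is good to about 2 mm. A picture is of the moment at which its call begins. get_calibration takes no time and is no camera call.
- manip.sign_off(): hands the job in, once; it reports no verdict.
The state is a dict: "t": time; "q": joint angles; "qd": joint speeds; "tau": joint torques, N m; "tcp_pos": TCP position; "tool_rot": TCP orientation; "force": force on the tool from outside, world axes, zero at the start; "ft_torque": the same for the moment, N m; "finger_gap": opening from 0.0 (shut) to 1.0 (fully open).
Only numpy, scipy, OpenCV 4.12 (cv2) and the standard library are available. Lean on these libraries where they do the work, as an engineer would, in place of code of your own. Each camera call takes 0.05 s, during which the arm holds its last target. There are 200 camera calls.

TASK

Two small reference books stand open on the bench, each with one stiff leaf standing half raised. In the book whose leaf has a round tab on its free edge, push that leaf over its spine with a fingertip and press it down flat on the other side. Push only, without picking up or shoving the book away, and leave the other book's leaf and everything else on the bench as it is.

Things in the scene. Friction and masses are not known exactly. Their poses are not given: they have to be found in the camera images.
- tab_book: The book to work on: loose, 0.9 kg, slides if pushed sideways with over 6 N; a grey base plate 120 (its x) x 260 (its y) x 12 mm with a 9 mm page block on either side of the spine (block tops 21 mm above the bench). Origin: centre of the underside, on the bench. Its x axis runs along the spine; its y axis points from the side the leaf starts on to the side it must end on; z up
- tab_spine (a point): Middle of the spine of the tabbed leaf, on the hinge axis, 24 mm above the bench; axes as tab_book. Bearings 10 x 16 mm, 30 mm high, stand 54.5 mm to either side along the spine
- tab_leaf (a joint): The tabbed leaf: aluminium, rigid, 98 mm along the spine, 95 mm from hinge axis to free edge, 4 mm thick, 80 to 170 g; a round-ended tab 36 mm wide stands out from the middle of that edge to 121 mm from the hinge. 0 = flat on its first side, 1.57 = upright, 3.14 = flat on the other side. Starts at 0.9 to 1.25. The hinge is stiff (0.11 N m besides the weight): the leaf stays where it is left
- tab_edge (a point): Middle of the tabbed leaf's free edge, at the root of the tab, 95 mm from the hinge axis, at mid thickness; turns with the leaf
- plain_book: The other book, to be left alone: same size and axes, but its leaf has a straight free edge without a tab, 95 mm from the hinge, also half raised. Origin: centre of the underside
- plain_edge (a point): Middle of the free edge of the plain leaf, 95 mm from its hinge axis
- cob_a: Maize cob lying to the left of the books: 170 mm long, 44 mm thick; origin under its middle, x along it
- cob_b: Maize cob of the same size lying between the robot and the books
- cob_c: Maize cob of the same size lying to the right of the books
- jar: Small clear jar with a steel lid between the books, 38 mm across, 45 mm high; origin under its centre
- bowl: Steel bowl beyond the books, 140 mm across, 55 mm high; origin under its centre
- brush: Hand brush lying on the left side; origin on the bench under it

How it is judged:
By the outcome, as a careful person would: the job done as asked, in the order asked, and still so for the second after the job is handed in, with the robot touching nothing.
It also fails if it takes over 45 s, if anything falls off the work surface, if the arm or the gripper's body presses on something with over 40 N, if the wrist force passes 120 N, or if a joint passes its speed limit or range.

## Working session

There is one attempt and no reset: what is moved stays moved. The work goes in short steps, Python scripts to look and compute and a tool call to move; the robot and the scene stay as the last step left them, time stands still between calls to the robot, and variables do not carry over. Pictures are saved under pics/ and viewed, about 8 in all and at most 12, crops included, and the job is handed in when it is done.

Besides the shell and the picture viewer there is one more tool, called after "Request:" as a command line: name --argument value ..., lists and objects as JSON in quotes. send_rows: Moves the arm, as the interface text tells. Its arguments: {"type":"object","properties":{"commands":{"type":"array","items":{"type":"object","properties":{"delta_pos":{"type":"array","items":{"type":"number"}},"yaw":{"type":"number"}}}},"grip":{"type":"number"},"force":{"type":"number"}},"required":["commands"]}

```bash
mkdir -p pics; python3 - <<'E'
from station import manip
import cv2,numpy as np
np.set_printoptions(precision=4,suppress=True)
for n in("scene","top"):
    im=manip.snapshot(n);cv2.imwrite(f"pics/{n}0.png",im)
    c=manip.get_calibration(n);print(n,c["fx"],c["fy"],c["cx"],c["cy"]);print(np.array(c["world_to_cam"]))
print(manip.sense())
E
```

```text
scene 350.9083896679784 350.9083896679784 254.23064014767345 191.22980318207053
[[-0.553   0.833  -0.0169  0.2856]
 [ 0.4706  0.2955 -0.8314 -0.2404]
 [-0.6876 -0.4677 -0.5554  1.5124]
 [ 0.      0.      0.      1.    ]]
top 377.5208442946639 377.5208442946639 264.5542946404332 194.4523122840453
[[ 0.0217 -0.9997 -0.008   0.06  ]
 [-0.9935 -0.0207 -0.1118  0.5974]
 [ 0.1116  0.0103 -0.9937  1.3646]
 [ 0.      0.      0.      1.    ]]
{'t': 0.1, 'q': array([-1.3475,  0.5284,  1.4338,  0.    ,  1.1814, -0.1785]), 'qd': array([-0.0006, -0.0021, -0.0039, -0.0004,  0.0003, -0.0015]), 'tau': array([ -0.0005, -44.3304, -17.8587,  -0.0004,   0.0039,   0.    ]), 'tcp_pos': array([ 0.2443, -0.5746,  0.2304]), 'tool_rot': array([ 0.9799,  0.1996, -0.    , -0.001 ]), 'force': array([0.4306, 1.0416, 0.7148]), 'ft_torque': array([-0.0143,  0.0121,  0.0269]), 'finger_gap': 1.0015197564289575}
```

View pics/top0.png

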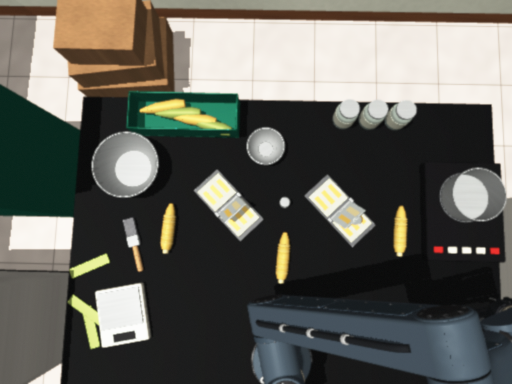

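View pics/scene0.png

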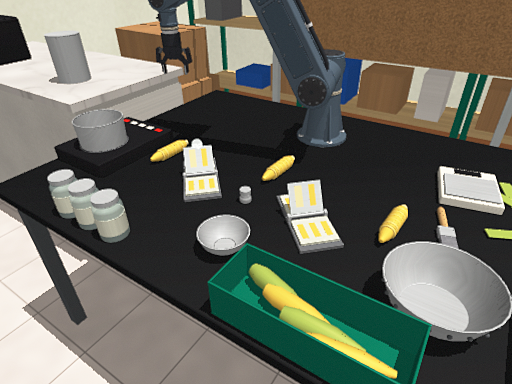

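The top view shows one book around (228,205) and one around (340,210). In the scene view the book at (200,170) seems to have a round tab at (197,143). I'll zoom in on both.

```bash
python3 - <<'E'
import cv2,numpy as np
a=cv2.imread("pics/top0.png")[165:255,295:385];b=cv2.imread("pics/scene0.png")[130:210,165:235]
c=cv2.imread("pics/top0.png")[165:245,185:270]
r=lambda i:cv2.resize(i,(560,580),interpolation=cv2.INTER_CUBIC)
f=lambda i,s:cv2.resize(i,None,fx=s,fy=s,interpolation=cv2.INTER_CUBIC)
A=f(a,5);B=f(b,5)
o=np.zeros((450,800,3),np.uint8);o[:450,:450]=A;o[:400,450:800]=B
cv2.imwrite("pics/z0.png",o)
E
```

```text
(no output)
```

View pics/z0.png

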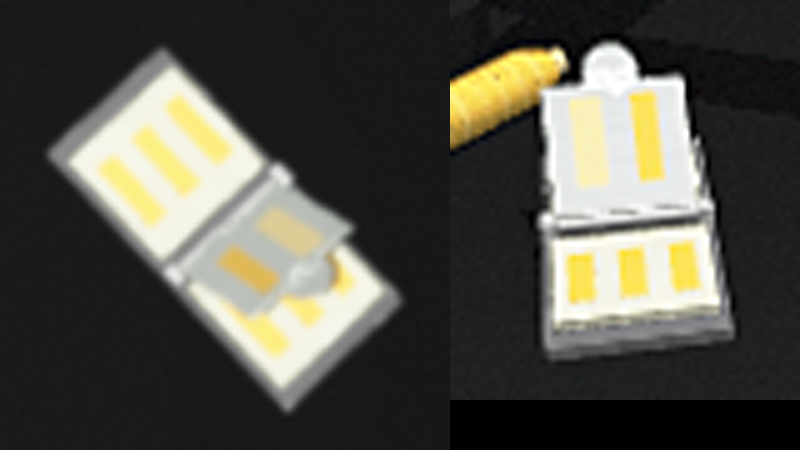

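```bash
cat > h.py <<'E'
from station import manip
import numpy as np
from scipy.optimize import least_squares
np.set_printoptions(precision=4,suppress=True)
C={n:manip.get_calibration(n) for n in("top","scene")}
def proj(n,P):
    c=C[n];P=np.atleast_2d(P);q=P@np.array(c["world_to_cam"])[:3,:3].T+np.array(c["world_to_cam"])[:3,3]
    return np.c_[c["fx"]*q[:,0]/q[:,2]+c["cx"],c["fy"]*q[:,1]/q[:,2]+c["cy"]]
def w(p,L): # book -> world; p=x,y,yaw
    c,s=np.cos(p[2]),np.sin(p[2]);return np.array([p[0]+c*L[0]-s*L[1],p[1]+s*L[0]+c*L[1],L[2]])
def leaf(th,x,r): return (x,-r*np.cos(th),.024+r*np.sin(th))
E
python3 - <<'E'
from h import *
T=lambda u,v:((u+.5)/5-.5+295,(v+.5)/5-.5+165)
S=lambda u,v:((u-450+.5)/5-.5+165,(v+.5)/5-.5+130)
obs=[("top",T(163,48),(.06,.13,.012)),("top",T(48,153),(-.06,.13,.012)),("top",T(403,298),(.06,-.13,.012)),("top",T(288,412),(-.06,-.13,.012)),
("top",T(355,230),(.049,.095)),("top",T(250,315),(-.049,.095)),("top",T(322,294),(.01,.119)),
("scene",S(548,358),(.06,.13,.0)),("scene",S(735,338),(-.06,.13,.0)),
("scene",S(541,90),(.049,.095)),("scene",S(686,78),(-.049,.095)),("scene",S(610,42),(0,.121))]
def f(p):
    return np.concatenate([proj(n,w(p,L if len(L)==3 else leaf(p[3],*L)))[0]-o for n,o,L in obs])
r=least_squares(f,[.55,-.2,-.8,1.],loss="soft_l1");p=r.x
print(p,np.degrees(p[2]));print(f(p).reshape(-1,2))
print("ydir",[-np.sin(p[2]),np.cos(p[2])],"spine",w(p,(0,0,.024)),"edge",w(p,leaf(p[3],0,.095)),"tip",w(p,leaf(p[3],0,.121)))
np.save("p.npy",p)
E
```

```text
[ 0.5453 -0.2066 -0.8098  0.9416] -46.39548732892987
[[-0.4621 -0.115 ]
 [-0.6925  0.1672]
 [-0.3509  0.8425]
 [-0.6744 -0.0223]
 [-0.6494  0.0937]
 [ 0.0789  2.0363]
 [ 2.0902 -2.4334]
 [-0.3395  0.2308]
 [-0.2223 -0.0154]
 [ 0.0292 -0.6817]
 [-0.6872 -0.8934]
 [-0.3763  0.2443]]
ydir [np.float64(0.7241175440884223), np.float64(0.6896765780736299)] spine [ 0.5453 -0.2066  0.024 ] edge [ 0.5048 -0.2451  0.1008] tip [ 0.4937 -0.2557  0.1218]
```

Fit residuals are around 1 px: book at (0.545,-0.207), push direction (0.724,0.690), leaf at about 0.94 rad. I'll shut the gripper and go behind the leaf, 115 mm before the spine.

Request:
send_rows --commands '[{"delta_pos": [2.7, 3.6, 0], "yaw": 0.045}, {"delta_pos": [2.7, 3.6, 0], "yaw": 0.045}, {"delta_pos": [2.7, 3.6, 0], "yaw": 0.045}, {"delta_pos": [2.7, 3.6, 0], "yaw": 0.045}, {"delta_pos": [2.7, 3.6, 0], "yaw": 0.045}, {"delta_pos": [2.7, 3.6, 0], "yaw": 0.045}, {"delta_pos": [2.7, 3.6, 0], "yaw": 0.045}, {"delta_pos": [2.7, 3.6, 0], "yaw": 0.045}, {"delta_pos": [0, 0, 0], "yaw": 0}]' --grip 1 --force 40

```text
t: 1.23
tcp_pos: [0.4635, -0.2762, 0.2264]
tool_rot: [0.927, 0.376, -0.001, -0.004]
force: [-0.3, -0.2, -0.1]
finger_gap: 0.005
```

Request:
send_rows --commands '[{"delta_pos": [-0.1, -1.0, -3.2]}, {"delta_pos": [0, 0, -3.3]}, {"delta_pos": [0, 0, -3.3]}, {"delta_pos": [0, 0, -3.3]}, {"delta_pos": [0, 0, 0]}]'

```text
validation failed for argument at $.co...
```

```bash
python3 - <<'E'
from h import *
import cv2
i=manip.snapshot("scene")[70:220,140:260];j=manip.snapshot("top")[165:270,290:390]
f=lambda a:cv2.resize(a,None,fx=3.3,fy=3.3,interpolation=cv2.INTER_CUBIC)
a,b=f(i),f(j);o=np.zeros((500,740,3),np.uint8);o[:a.shape[0],:a.shape[1]]=a;o[:b.shape[0],400:400+b.shape[1]]=b
cv2.imwrite("pics/z1.png",o);print(manip.sense()["tcp_pos"],manip.sense()["force"])
E
```

```text
[ 0.4624 -0.2787  0.2265] [-0.6506 -1.1039  0.0516]
```

View pics/z1.png

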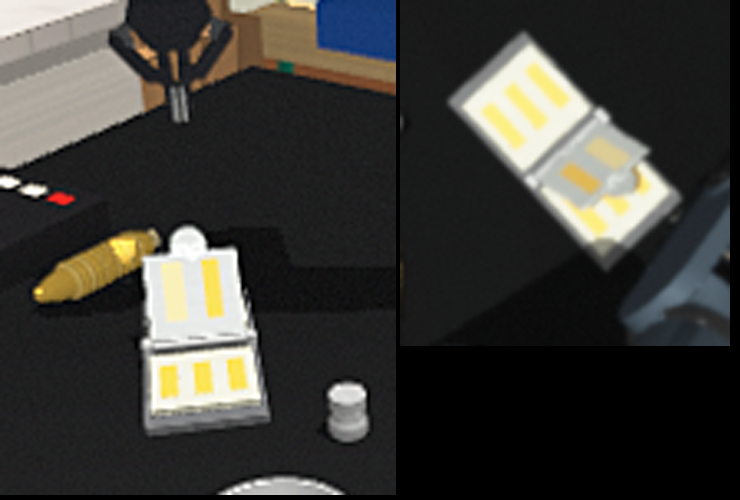

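The move was refused because yaw is required. The picture shows the fingers shut, above and behind the tab, and the book undisturbed.

Request:
send_rows --commands '[{"delta_pos": [0, -0.7, -3.2], "yaw": 0}, {"delta_pos": [0, 0, -3.3], "yaw": 0}, {"delta_pos": [0, 0, -3.3], "yaw": 0}, {"delta_pos": [0, 0, -3.0], "yaw": 0}, {"delta_pos": [0, 0, 0], "yaw": 0}]'

```text
t: 1.95
tcp_pos: [0.4596, -0.2937, 0.0958]
tool_rot: [0.929, 0.37, -0.001, -0.001]
force: [0.8, 0.1, 0.3]
finger_gap: 0.0
```

Request:
send_rows --commands '[{"delta_pos": [1.1, 1.05, 0], "yaw": 0}, {"delta_pos": [1.1, 1.05, 0], "yaw": 0}, {"delta_pos": [1.1, 1.05, 0], "yaw": 0}, {"delta_pos": [0.7, 0.7, 0.2], "yaw": 0}, {"delta_pos": [0.7, 0.7, 0.2], "yaw": 0}]'

```text
t: 2.58
tcp_pos: [0.5111, -0.2484, 0.1045]
tool_rot: [0.929, 0.369, 0.0, 0.003]
force: [-1.3, -0.8, 1.2]
finger_gap: -0.002
```

Request:
send_rows --commands '[{"delta_pos": [0.75, 0.85, 0.3], "yaw": 0}, {"delta_pos": [0.75, 0.85, 0.2], "yaw": 0}, {"delta_pos": [0.75, 0.85, 0.2], "yaw": 0}, {"delta_pos": [0.75, 0.85, 0], "yaw": 0}, {"delta_pos": [0.75, 0.85, 0], "yaw": 0}]'

```text
t: 3.2
tcp_pos: [0.5517, -0.2031, 0.1122]
tool_rot: [0.929, 0.369, 0.001, 0.004]
force: [-0.4, -1.7, -0.5]
finger_gap: 0.001
```

```bash
python3 - <<'E'
from h import *
import cv2
i=manip.snapshot("scene")[70:220,140:260];j=manip.snapshot("top")[165:270,290:390]
f=lambda a:cv2.resize(a,None,fx=3.3,fy=3.3,interpolation=cv2.INTER_CUBIC)
a,b=f(i),f(j);o=np.zeros((500,740,3),np.uint8);o[:a.shape[0],:a.shape[1]]=a;o[:b.shape[0],400:400+b.shape[1]]=b
cv2.imwrite("pics/z2.png",o)
s=manip.sense();t=s["tcp_pos"];p=np.load("p.npy");d=t[:2]-p[:2];c,n=np.cos(p[2]),np.sin(p[2]);print(t,s["force"],"book xy",c*d[0]+n*d[1],-n*d[0]+c*d[1])
E
```

```text
[ 0.5521 -0.2024  0.1122] [ 0.5317 -0.9827  1.0587] book xy 0.0016373754349798698 0.007826888749551092
```

View pics/z2.png

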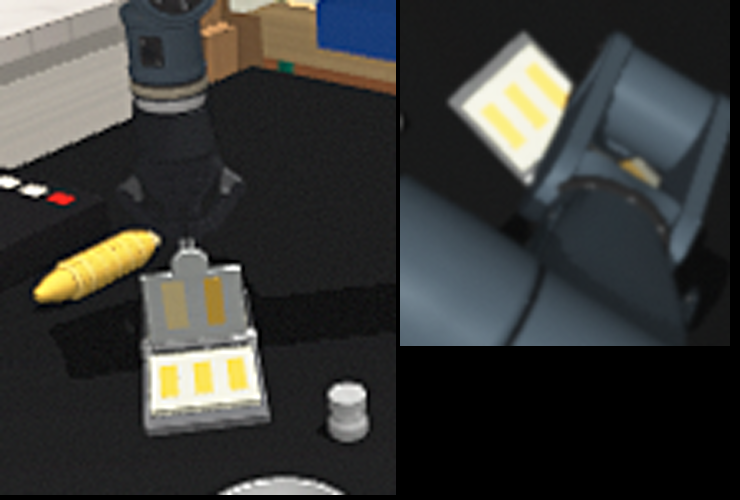

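The leaf is just past upright, with the fingertip on its tab. The book has not moved. Next I follow the arc down.

Request:
send_rows --commands '[{"delta_pos": [0.6, 0.6, -0.3], "yaw": 0}, {"delta_pos": [0.6, 0.6, -0.3], "yaw": 0}, {"delta_pos": [0.7, 0.65, -0.6], "yaw": 0}, {"delta_pos": [0.7, 0.65, -0.6], "yaw": 0}, {"delta_pos": [0.6, 0.55, -0.8], "yaw": 0}, {"delta_pos": [0.6, 0.55, -0.8], "yaw": 0}]'

```text
t: 4.05
tcp_pos: [0.592, -0.1642, 0.076]
tool_rot: [0.929, 0.369, 0.001, 0.003]
force: [-1.3, -0.5, 1.2]
finger_gap: 0.001
```

```bash
cat > look.py <<'E'
from h import *
import cv2,sys
i=manip.snapshot("scene")[70:220,140:260];j=manip.snapshot("top")[165:270,290:390]
f=lambda a:cv2.resize(a,None,fx=3.3,fy=3.3,interpolation=cv2.INTER_CUBIC)
a,b=f(i),f(j);o=np.zeros((500,740,3),np.uint8);o[:a.shape[0],:a.shape[1]]=a;o[:b.shape[0],400:400+b.shape[1]]=b
cv2.imwrite(f"pics/{sys.argv[1]}.png",o)
s=manip.sense();t=s["tcp_pos"];p=np.load("p.npy");d=t[:2]-p[:2];c,n=np.cos(p[2]),np.sin(p[2]);print(t,s["force"],"book xy",c*d[0]+n*d[1],-n*d[0]+c*d[1])
E
python3 look.py z3
```

```text
[ 0.5918 -0.1636  0.0754] [-0.6475  0.2971 -0.1457] book xy 0.0009540307189805433 0.06333440411802821
```

View pics/z3.png

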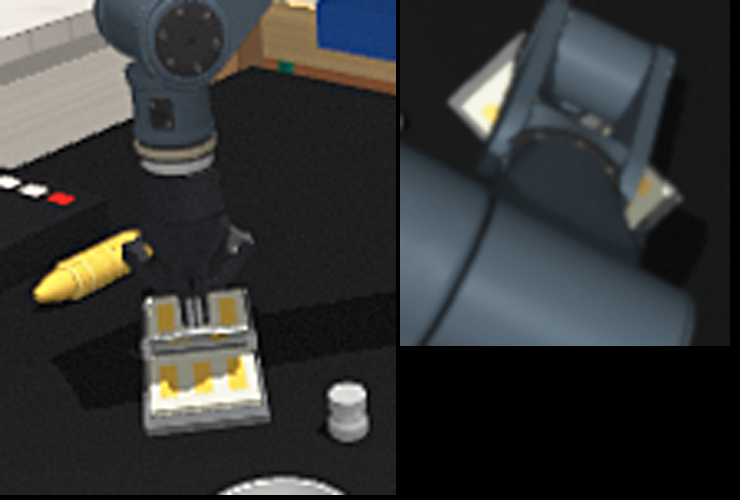

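The leaf is at about 145°, with the shut fingers pressing on its face. The book has not moved, so I carry on down to just above flat.

Request:
send_rows --commands '[{"delta_pos": [0.4, 0.35, -0.9], "yaw": 0}, {"delta_pos": [0.3, 0.3, -0.9], "yaw": 0}, {"delta_pos": [0.2, 0.2, -0.9], "yaw": 0}, {"delta_pos": [0.1, 0.1, -0.8], "yaw": 0}, {"delta_pos": [0, 0, -0.5], "yaw": 0}, {"delta_pos": [0, 0, -0.3], "yaw": 0}]'

```text
t: 4.9
tcp_pos: [0.603, -0.1535, 0.0296]
tool_rot: [0.929, 0.369, 0.001, 0.003]
force: [0.2, 0.5, 1.2]
finger_gap: -0.001
```

Request:
send_rows --commands '[{"delta_pos": [0, 0, -0.3], "yaw": 0}, {"delta_pos": [0, 0, -0.3], "yaw": 0}]'

```text
t: 5.15
tcp_pos: [0.6031, -0.1537, 0.0256]
tool_rot: [0.929, 0.369, 0.001, 0.003]
force: [-5.0, 2.0, 26.1]
finger_gap: 0.002
```

There is firm resistance (26 N) at z = 25.6 mm, so the leaf is flat. I'll lift straight up and back away so the cameras can see it.

Request:
send_rows --commands '[{"delta_pos": [0, 0, 0], "yaw": 0}, {"delta_pos": [0, 0, 0.5], "yaw": 0}, {"delta_pos": [0, 0, 2], "yaw": 0}, {"delta_pos": [0, 0, 4], "yaw": 0}, {"delta_pos": [0, 0, 4], "yaw": 0}, {"delta_pos": [0, 0, 4], "yaw": 0}, {"delta_pos": [0, 0, 4], "yaw": 0}, {"delta_pos": [-2, -3, 2], "yaw": 0}, {"delta_pos": [-3, -4, 0], "yaw": 0}, {"delta_pos": [-3, -4, 0], "yaw": 0}]'

```text
t: 6.4
tcp_pos: [0.5225, -0.2641, 0.2473]
tool_rot: [0.928, 0.372, 0.004, 0.007]
force: [0.7, 0.0, -0.0]
finger_gap: -0.0
```

Request:
send_rows --commands '[{"delta_pos": [-3, -4, 0], "yaw": 0}, {"delta_pos": [-3, -4, 0], "yaw": 0}, {"delta_pos": [-3, -4, 0], "yaw": 0}, {"delta_pos": [-3, -4, 0], "yaw": 0}, {"delta_pos": [-3, -4, 0], "yaw": 0}, {"delta_pos": [-3, -4, 0], "yaw": 0}, {"delta_pos": [-3, -4, 0], "yaw": 0}, {"delta_pos": [0, 0, 0], "yaw": 0}]'

```text
t: 7.4
tcp_pos: [0.3018, -0.5554, 0.2579]
tool_rot: [0.929, 0.37, 0.005, 0.014]
force: [-0.2, 0.6, -0.3]
finger_gap: -0.001
```

```bash
python3 look.py z4; python3 - <<'E'
from h import *
import cv2
n=manip.snapshot("top");o=cv2.imread("pics/top0.png");cv2.imwrite("pics/top1.png",n)
d=cv2.absdiff(n,o).max(2);m=(d>40)[80:265].astype(np.uint8);k,_,s,_=cv2.connectedComponentsWithStats(m);print(s[s[:,4]>3][1:]+[0,80,0,0,0])
E
```

```text
[ 0.3039 -0.5521  0.2575] [0.4229 0.1856 0.4725] book xy 0.08376468608508034 -0.4130995936175337
[[316 185   6   4  14]
 [328 184  13  13  76]
 [315 190  20  20 207]
 [329 199  20  19  77]
 [332 202  34  27 431]
 [396 250   9   7  44]
 [483 253   2   2   4]]
```

View pics/z4.png

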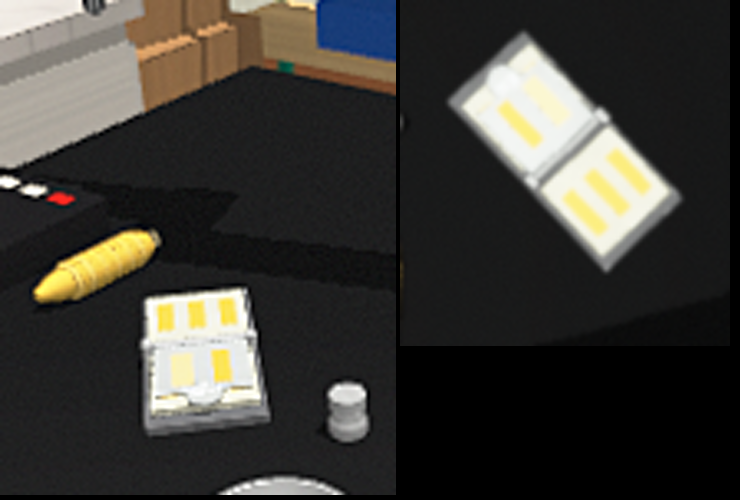

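The leaf now lies flat on the far side. The base plate corners are where they were, at crop (525,33) and (605,270). The other book and the jar show no change. The small difference at (396,250) is at the end of the cob, which looks unmoved in the scene view, so it is most likely the arm's shadow.

```bash
python3 -c "
from station import manip
manip.sign_off()"
```

```text
the job is handed in; nothing more can be done
```

The tabbed leaf now lies flat on the other side of its spine, and the job is handed in at about 7.5 s of the 45 s allowed.

- **Which book:** the tabbed leaf was on the right-hand book in the top view. I pushed it over by the tab with the shut fingers, followed it down, and pressed it flat.
- **Flatness:** the last press met 26 N, with the fingertip at 25.6 mm. That matches the top face of a flat leaf (about 26 mm). The final pictures from both cameras also show it flat.
- **Book position:** its base corners look unchanged in both views. Sideways force while pushing was about 2 N or less in the readings, and about 5 N during the final press, under the 6 N at which the book slides.
- **Everything else:** comparing the top view before and after, the other book, the jar and the bowl show no change. A small brightness difference remained at the near end of the right-hand cob. The cob looks unmoved in the scene view, so I took it for the arm's shadow, but I did not check further.
- **Refused command:** one move was refused because a required value was missing; the arm did not move, and I sent it again.

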